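Hold the grinder lid in the pulse position

ROBOT

A 6-joint arm with a two-finger parallel gripper is mounted at the origin on a cart in front of the work surface, level with it; the furniture and walls round the work are solid. World frame = base frame: x ahead of the robot, y to its left, z up, the work surface at z = 0. Lengths are in m, angles in rad, forces in N, time in s.
With the tool pointing down it reaches from about 0.375 to 0.9 m from the base axis. Payload 3.1 kg.
Tool frame: the origin (TCP) lies at the centre of the arm's flange, where the gripper is bolted on; the fingertips stand 173 mm ahead of it and the grasp point (between the pads) lies 155 mm ahead of it; z points along the fingers, y is the line along which they close (so a half turn about z gives the same grasp; the last joint's range is limited). The gripper opens to 85 mm and grips with 20 to 120 N. Pads are 22 mm wide; open, the fingers measure 114 mm over their backs; the gripper's body (76 mm by 85 mm) begins 54 mm behind the grasp point. The pads swing forward as they close: fully open they stand 13 mm farther back than shut.
Start: joints at [-1.349, 0.527, 1.433, -0, 1.181, -0.178], TCP at [0.244, -0.575, 0.405] pointing down, gripper open.
Joint ranges: [-3.08, 3.08], [-0.75, 2.2], [0.22, 2.44], [-1.43, 4.57], [0, 2.65], [-2.85, 2.85]. Speed limits (rad/s): [2.79, 2.79, 3.14, 3.14, 3.14, 3.14].

INTERFACE

Orientations are given as a unit quaternion [x, y, z, w].
In Python, from station import * gives the robot as it stands.
- The arm moves only by the shell command python3 -m jog 'ROWS' [OPENING] [FORCE]. ROWS is a JSON object of lists of equal length, an entry for each row: "linear": the shift along the world's x, y, z in mm, a list of three; "turn": the turn about the world's z in units of 5 degrees (1.0 is 5 degrees). A call has 1 to 12 rows; each row shifts and turns the commanded pose from where the row before left it; what a row does not reach is not made up. A row lasts 1/8 s, in which the tool goes at most 62.5 mm and 10.7 degrees, less where a joint would pass 70% of its speed; a pose out of reach is approached as far as the arm can. A call is refused whole if a number of a shift passes 62.5 or a number of a turn 1, either way. A call with a gripper value outside its range is refused whole. OPENING is the opening, from 0 (shut) to 1 (fully open), set as the call begins (- or left out, the last holds). The fingers move at their own pace and stop on an object; FORCE is the grip in N (left out, the last holds). Time passes only in rows, so rows that do not move let the fingers close. It gives the time, the measured TCP pose, the force, the opening and the grip force at its end, in the units of the state.
- sense(): the state, without advancing time (a new reading comes with each control period).
- snapshot(name): name is "scene" or "side" or "wrist"; returns the picture (480x640x3 uint8, red, green, blue); there is no depth.
- get_calibration(name): a dict with "fx", "fy", "cx", "cy" (pixels), "dist_coeffs" ([k1, k2, p1, p2, k3] as OpenCV has them; the pictures are not rectified), "world_to_cam" (4x4, takes a point from world to camera coordinates). Camera axes: x right, y down, z forward; pixel columns grow to the right and rows downward; lengths in m; the calibration is good to about 2 mm. A picture is of the moment at which its call begins: read the wrist's pose just before it. get_calibration takes no time and is no camera call; for the wrist camera it gives the pose at the moment of the call.
- sign_off(): hands the job in; it is judged then, once.
The state is a dict: "t": time; "q": joint angles; "qd": joint speeds; "tau": joint torques, N m; "tcp_pos": TCP position; "tool_rot": TCP orientation; "force": force on the tool from outside, world axes, zero at the start; "ft_torque": the same for the moment, N m; "finger_gap": opening from 0.0 (shut) to 1.0 (fully open); "gripper_force": force on a finger pad.
Only numpy, scipy, OpenCV 4.12 (cv2) and the standard library are available. Lean on these libraries where they do the work, as an engineer would, in place of code of your own. Each camera call takes 0.05 s, during which the arm holds its last target. There are 200 camera calls.

TASK

Switch the grinder on by pressing its start button fully down and letting it spring back up. Then fit the loose lid fully down into the grinder's mouth, lugs through the gaps, and twist it clockwise (seen from above) to the pulse position, halfway to the lock, without ever turning it on to the lock; finish holding the lid there with the gripper, because a spring turns it back if it is let go. Leave the other things on the worktop where they are.

Things in the scene. Friction and masses are not known exactly. Their poses are not given: they have to be found in the camera images.
- grinder: Countertop grinder, fixed: round grey housing 116 mm across, steel collar 108 mm across on top (rim 70 mm high), and on its own +y side a step (58 wide, 25 high, out to 102 mm from the axis) with the start button. Origin on the collar's axis at worktop level, z up. The lid's two entry gaps lie in its +x and -x directions; the lid fits either way round.
- grinder_mouth (a point): Centre of the open bayonet mouth, level with the lip's top, 68 mm above the grinder's origin. Hole 66 mm across through a lip 8 mm thick; two opposite gaps 17 mm wide (grinder's +x and -x) reach 43 mm from the axis.
- halfway_mark (a point): Raised dot on the collar's rim, 48 mm from the axis, 30 degrees clockwise (from above) of the +x gap: pulse position for the lid's bar; a twin lies opposite. Each gap has one long entry mark; two short marks 60 degrees clockwise of it show the lock.
- start_button_top (a point): Centre of the top face of the round start button (24 mm across), on the grinder's step 80 mm from its axis in the grinder's +y direction; pressed straight down.
- start_button (a joint): Start button travel in m: 0 up, 0.006 fully down; spring, about 5 N when fully down, and it comes back up when released.
- switch_ring (a joint): Ring under the lip, carried round by the lid's lugs: 0 at rest (pockets under the gaps), grows clockwise from above; 0.52 rad halfway (pulse), 1.05 rad at the stop (lock; over 0.9 counts as locked). A spring turns it back to 0: 0.03 N m at 0, 0.13 halfway, 0.24 at the stop. The lugs have 0.08 rad play each way, so it follows up to 0.08 rad behind the lid.
- lid: Loose black lid (steel disc on top), about 0.12 kg, upright. Origin: centre of its underside, z up. Spigot 60 mm across, 22 mm tall; at its foot two lugs along +x and -x, 12 wide, 10 tall, out to 39 mm from the axis; flange 80 mm across at z 22 to 28 mm. Seated, the flange rests on the lip, the origin is 46 mm above the grinder's origin and the lugs are free to turn under the lip.
- lid_grip (a point): Point 52 mm above the lid's origin, on its axis, in the upright grip bar on the flange: bar along the lid's x, 60 mm long, 14 mm thick (y), from z 28 to 65 mm above the lid's origin. Wall cabinets hang over the worktop beyond about x = 0.6 m, from 0.47 m up: swing the arm in low and near the robot to keep the wrist clear of them.
- dropper: small brown dropper bottle with a black top, 33 mm across, 102 mm tall; bystander, to be left alone. Origin at its underside.
- fork: steel fork 204 x 28 x 18 mm; bystander, to be left alone. Origin at its underside.
- spice_jar: capped glass spice jar, 41 mm across, 105 mm tall; bystander, to be left alone. Origin at its underside.
- tin: squat food tin, 75 mm across, 58 mm tall; bystander, to be left alone. Origin at its underside.
- can: drinks can, 66 mm across, 114 mm tall; bystander, to be left alone. Origin at its underside.
- peeler: vegetable peeler with a green handle, 170 x 25 x 18 mm; bystander, to be left alone. Origin at its underside.
Things that resemble listed ones, but are neither listed nor needed, are in the scene too. Leave any green look-alike of the lid alone.

How it is judged:
On the way, in this order (a step that is already met when the one before it is completed fails the run):
1. the start button is pressed fully down (value of joint start_button above 0.0052 m), for 0.04 s.
2. the start button is released and back up (value of joint start_button below 0.001 m), for 0.1 s.
3. the lid sits fully down and upright in the grinder's mouth (z of lid in the frame of grinder below 0.0495 m and horizontal distance between lid and grinder below 0.006 m and angle between lid's own z axis and vertical below 0.1 rad), for 0.2 s.
At the end, for the whole second after the job is handed in: The lid is fully down in the mouth (origin less than 49.5 mm above the grinder's, within 6 mm of its axis, tilted less than 0.1 rad), the switch ring stands still between 0.36 and 0.70 rad, the fingers hold the lid (over 2 N), and the button is up (all of step 3 and value of joint switch_ring between 0.36 and 0.7 rad and velocity of joint switch_ring between -0.1 and 0.1 rad/s and contact force between the fingers and lid above 2 N and value of joint start_button below 0.001 m); the arm keeps its last pose, push and grip.
It fails at once if the lid is turned on to the lock (ring above 0.9 rad) (value of joint switch_ring above 0.9 rad).
It fails at once if a bystander is moved more than 40 mm (distance of any of dropper, fork, spice_jar, tin, can, peeler from where it was at the start of the episode above 0.04 m).
It also fails if it takes over 61 s, if anything falls off the work surface, if the arm or the gripper's body presses on something with over 40 N, if the wrist force passes 120 N, or if a joint passes its speed limit or range.

## Working session

There is one attempt and no reset: what is moved stays moved. The work goes in short steps, Python scripts to look and compute and a shell command to move; the robot and the scene stay as the last step left them, time stands still between calls to the robot, and variables do not carry over. Pictures are saved under pics/ and viewed, at most 10 in all, crops included, and the job is handed in when it is done.

```bash
ls; mkdir -p pics; python3 - <<'E'
from station import *
import cv2,numpy as np
for n in("scene","side"):
    im=snapshot(n); cv2.imwrite(f"pics/{n}0.png",im[:,:,::-1]); c=get_calibration(n)
    print(n,c["fx"],c["cx"],c["cy"],c["dist_coeffs"],np.round(c["world_to_cam"],3).tolist())
print(sense())
E
```

```text
pics
scene 531.1505661877821 309.86910564862234 239.30009913501294 [-0.1002075  0.         0.         0.         0.       ] [[-0.738, -0.675, 0.015, 0.344], [-0.503, 0.534, -0.68, 0.28], [0.451, -0.509, -0.733, 1.149], [0.0, 0.0, 0.0, 1.0]]
side 499.3013711813681 312.40720247737437 244.26157862244594 [0.04289713 0.         0.         0.         0.        ] [[0.452, -0.892, -0.003, -0.223], [-0.683, -0.344, -0.645, 0.367], [0.574, 0.293, -0.765, 1.279], [0.0, 0.0, 0.0, 1.0]]
{'t': 0.1, 'q': array([-1.34850581e+00,  5.28347377e-01,  1.43375619e+00,  4.04005851e-05,
        1.18141543e+00, -1.78502526e-01]), 'qd': array([ 7.33966627e-04, -1.87835307e-03, -2.40986750e-03, -4.74812178e-05,
       -5.21116861e-04, -3.34428628e-04]), 'tau': array([-3.12897100e-04, -4.43305492e+01, -1.78586823e+01, -2.44161974e-04,
        3.88031738e-03,  1.67609653e-05]), 'tcp_pos': array([ 0.24380419, -0.57515323,  0.40385274]), 'tool_rot': array([ 9.79988800e-01,  1.99050307e-01, -2.40968258e-06, -9.63350047e-04]), 'force': array([-0.047271  , -0.25582762,  0.31801943]), 'ft_torque': array([ 0.02048203, -0.01990588, -0.02144693]), 'gripper_force': 0.0, 'finger_gap': 0.995781808790167}
```

View pics/scene0.png

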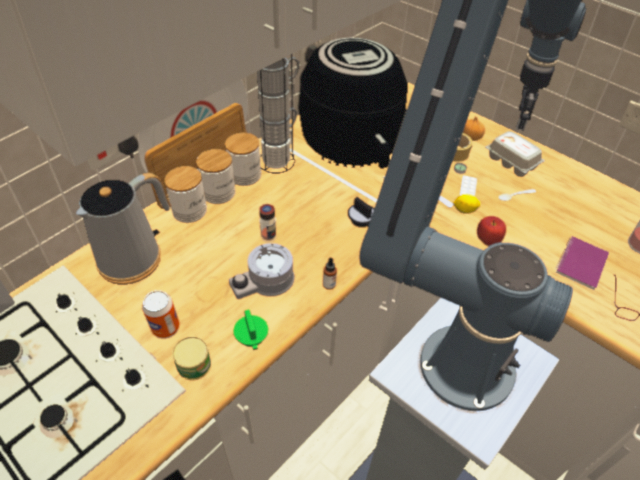

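View pics/side0.png

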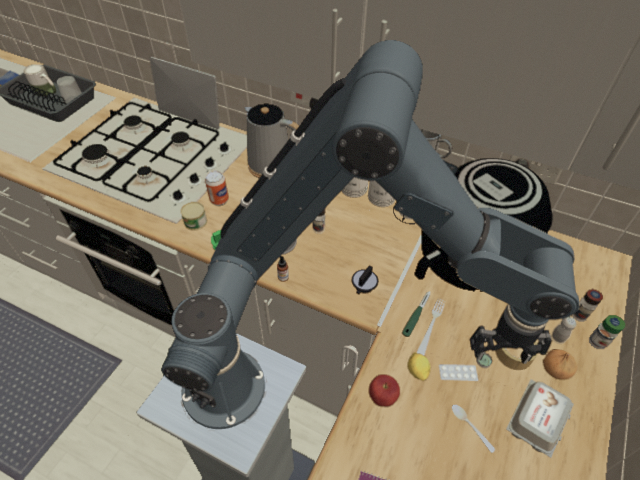

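The scene view shows the grinder at about (270,268), with its button at (240,283). The black lid with the steel disc is at (362,210), and at (366,280) in the side view. The green look-alike is at (250,328) and must be left alone. The side view has the grinder hidden behind the arm.

```bash
cat > h.py <<'E'
from station import *
import cv2,numpy as np
def ray(c,p):
    K=np.array([[c["fx"],0,c["cx"]],[0,c["fy"],c["cy"]],[0,0,1]]);M=np.array(c["world_to_cam"])
    u=cv2.undistortPoints(np.array([[p]],float),K,np.array(c["dist_coeffs"]))[0,0]
    R,t=M[:3,:3],M[:3,3]; d=R.T@np.array([u[0],u[1],1]); return -R.T@t,d/np.linalg.norm(d)
def onz(c,p,z):
    o,d=ray(c,p); return o+d*(z-o[2])/d[2]
def tri(rs):
    A=sum(np.eye(3)-np.outer(d,d) for o,d in rs); b=sum((np.eye(3)-np.outer(d,d))@o for o,d in rs)
    x=np.linalg.solve(A,b); return x,[np.linalg.norm(np.cross(x-o,d)) for o,d in rs]
def proj(c,X):
    K=np.array([[c["fx"],0,c["cx"]],[0,c["fy"],c["cy"]],[0,0,1]]);M=np.array(c["world_to_cam"])
    return cv2.projectPoints(np.array(X,float).reshape(-1,1,3),cv2.Rodrigues(M[:3,:3])[0],M[:3,3],K,np.array(c["dist_coeffs"]))[0][:,0]
E
python3 - <<'E'
from h import *
s=get_calibration("scene")
for n,p,z in(("grinder rim",(270,264),.07),("button",(240,283),.028),("lid flange",(362,213),.028),("green",(250,330),.0),("dropper",(330,285),0),("spice",(268,234),0),("can",(163,328),0),("tin",(192,370),0),("airfr",(350,160),0)): print(n,onz(s,p,z).round(3))
print(onz(get_calibration("side"),(366,283),.028).round(3))
w=get_calibration("wrist");M=np.array(w["world_to_cam"]);print(-M[:3,:3].T@M[:3,3],M[:3,:3].round(3),w["fx"],w["dist_coeffs"])
E
```

```text
grinder rim [0.48  0.126 0.07 ]
button [0.516 0.193 0.028]
lid flange [ 0.454 -0.194  0.028]
green [0.417 0.256 0.   ]
dropper [0.369 0.033 0.   ]
spice [0.602 0.017 0.   ]
can [0.566 0.39  0.   ]
tin [0.433 0.413 0.   ]
airfr [ 0.643 -0.375  0.   ]
[ 0.447 -0.199  0.028]
[ 0.32239727 -0.54346465  0.37336862] [[ 0.391 -0.92  -0.001]
 [-0.87  -0.37   0.326]
 [-0.301 -0.126 -0.945]] 362.36545141272813 [-0.03700223  0.          0.          0.          0.        ]
```

```bash
python3 -m jog '{"linear":[[25,54,0],[25,54,0],[25,54,0],[25,54,0],[25,54,0],[25,54,0],[25,54,0],[0,0,0],[0,0,0]],"turn":[0,0,0,0,0,0,0,0,0]}' 1
cat > look.py <<'E'
import sys,pickle
from h import *
n=sys.argv[1]; c=get_calibration("wrist"); im=snapshot("wrist"); cv2.imwrite(f"pics/{n}.png",im[:,:,::-1]); pickle.dump(c,open(f"{n}.pkl","wb")); print(n,sense()["tcp_pos"],sense()["t"])
E
python3 look.py w1
python3 -m jog '{"linear":[[5,50,0],[5,50,0],[5,50,0],[5,50,0],[5,50,0],[0,50,0],[0,0,0],[0,0,0]],"turn":[0,0,0,0,0,0,0,0]}'
python3 look.py w2
python3 -c "
import cv2,numpy as np
a=np.hstack([cv2.imread('pics/w1.png'),cv2.imread('pics/w2.png')]);cv2.imwrite('pics/w12.png',cv2.resize(a,(800,300),interpolation=3))"
```

```text
t: 1.23
tcp_pos: [0.419, -0.1975, 0.4047]
tool_rot: [0.98, 0.2, -0.0, 0.0]
force: [-0.8, -0.2, -0.3]
finger_gap: 0.999
gripper_force: 0.0
w1 [ 0.4187861  -0.19821304  0.40465469] 1.275
t: 2.28
tcp_pos: [0.4443, 0.1013, 0.4046]
tool_rot: [0.98, 0.198, -0.0, 0.0]
force: [0.8, -0.5, 0.1]
finger_gap: 0.997
gripper_force: 0.0
w2 [0.44434886 0.10095708 0.40460634] 2.325
```

View pics/w12.png

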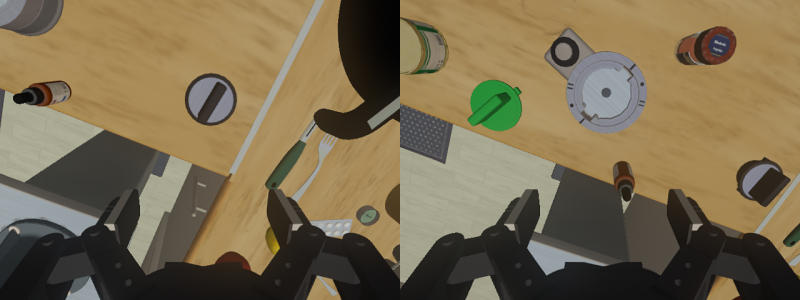

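w1 shows the black lid at about (338,158) in full-resolution pixels. w2 shows the grinder at (330,147), its button at (264,82), and the green look-alike at (155,168). The candidates are the black lid with the steel disc at w1 (338,158), and the green one at w2 (155,168). The black one fits the description. I'll confirm that in an enlarged crop.

```bash
python3 -c "
import cv2,numpy as np
a=cv2.imread('pics/w1.png')[100:220,280:400];b=cv2.imread('pics/w2.png')[30:230,220:420]
cv2.imwrite('pics/c1.png',np.hstack([cv2.resize(a,(400,400),interpolation=cv2.INTER_CUBIC),cv2.resize(b,(400,400),interpolation=cv2.INTER_CUBIC)]))"
```

```text
(no output)
```

View pics/c1.png

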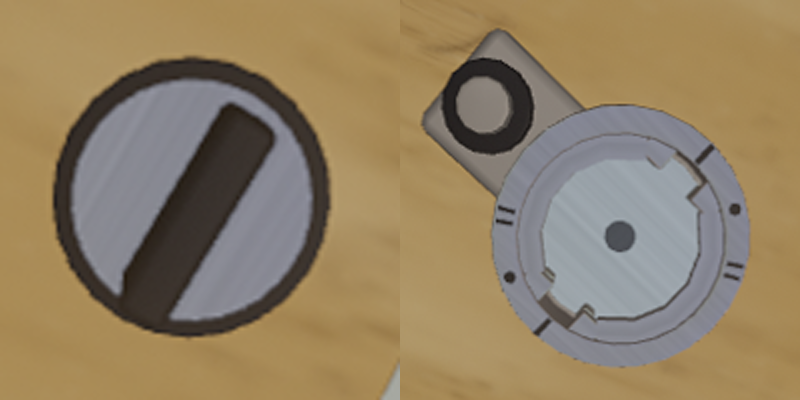

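The crop confirms the black lid with a steel disc and grip bar. The grinder's entry marks are at w2 (373,107) and (290,193), its dots at (387,134) and (275,168), and the button at (262,82).

```bash
python3 - <<'E'
from h import *
import pickle
c1,c2=[pickle.load(open(f"w{i}.pkl","rb")) for i in(1,2)]; s=get_calibration("scene")
g=onz(c2,(330.25,147.75),.07);print("g",g)
m=[onz(c2,p,.07) for p in((373,107),(290.5,193.5),(387.5,134.5),(275,168.5))]
for p in m: print((p-g).round(4),np.linalg.norm(p-g),np.degrees(np.arctan2(*(p-g)[1::-1])))
print("mid marks",(m[0]+m[1])/2,(m[2]+m[3])/2)
b=onz(c2,(262,82.5),.03);print("button",b,np.linalg.norm((b-g)[:2]),np.degrees(np.arctan2(*(b-g)[1::-1])))
print("tri g",tri([ray(c2,(330.25,147.75)),ray(s,(270,264))]))
print("tri b",tri([ray(c2,(262,82.5)),ray(s,(240,281))]))
l=onz(c1,(337.5,159),.026);print("lid",l)
f=lambda x,y:onz(c1,(280+x/3.333,100+y/3.333),.065)
for a,b in(((123,280),(222,105)),((170,320),(272,140))):
    d=f(*b)-f(*a);print(f(*a),f(*b),np.degrees(np.arctan2(d[1],d[0])))
print("tri lid",tri([ray(c1,(337.5,159)),ray(get_calibration("side"),(365,281.5))]))
print("scene proj g,b", proj(s,[g,b,l]), proj(get_calibration("side"),[l]))
E
```

```text
g [0.49448312 0.11572552 0.07      ]
[ 0.0428 -0.0188  0.    ] 0.04672054074989947 -23.71319192133823
[-0.0487  0.0162  0.    ] 0.05137333148795941 161.5940134026711
[ 0.0281 -0.0388  0.    ] 0.047902992313182624 -54.1367874267085
[-0.0338  0.036   0.    ] 0.049358046648031305 133.18702343264917
mid marks [0.49149847 0.1144415  0.07      ] [0.49162527 0.11430886 0.07      ]
button [0.51963599 0.19163023 0.03      ] 0.07996369364039019 71.66612695578719
tri g (array([0.4925193 , 0.11449781, 0.04977036]), [np.float64(0.0001150757276122924), np.float64(0.00011507572761220801)])
tri b (array([0.51905693, 0.19078367, 0.03136217]), [np.float64(0.0008472031921296066), np.float64(0.0008472031921295991)])
lid [ 0.45791233 -0.19586349  0.026     ]
[ 0.43570848 -0.18473822  0.065     ] [ 0.48599983 -0.19033769  0.065     ] -6.3531795877997075
[ 0.43072245 -0.20018008  0.065     ] [ 0.48315773 -0.20533014  0.065     ] -5.609449365202635
tri lid (array([ 0.45660761, -0.19467196,  0.01996803]), [np.float64(0.0018195186008786775), np.float64(0.0018195186008786045)])Traceback (most recent call last):
  File "<stdin>", line 16, in <module>
  File "h.py", line 14, in proj
    return cv2.projectPoints(np.array(X,float).reshape(-1,1,3),cv2.Rodrigues(M[:3,:3])[0],M[:3,3],K,np.array(c["dist_coeffs"]))[0][:,0]
                             ~~~~~~~~^^^^^^^^^
ValueError: setting an array element with a sequence. The requested array has an inhomogeneous shape after 1 dimensions. The detected shape was (3,) + inhomogeneous part.
```

```bash
python3 -m jog '{"linear":[[6,3,-6],[6,3,-6],[6,3,-6],[6,3,-6],[6,3,-6],[6,3,-6],[6,3,-6],[6,3,-6],[6,3,-6],[0,0,-6],[0,0,0],[0,0,0]],"turn":[0.9,0.9,0.9,0.9,0.9,0.9,0.9,0.9,0.9,0.9,0,0]}' 0
python3 look.py w3
python3 -c "
import cv2
from h import *
print(sense()['q'])
a=cv2.imread('pics/w3.png')
print(proj(get_calibration('wrist'),[[.4916,.1144,.07],[.519,.191,.03]]))
cv2.imwrite('pics/c3.png',cv2.resize(a[0:420,80:640],(784,588),interpolation=2))"
```

```text
t: 3.82
tcp_pos: [0.4982, 0.1284, 0.3448]
tool_rot: [0.83, 0.558, 0.0, 0.0]
force: [-0.4, 0.2, 0.8]
finger_gap: 0.006
gripper_force: 0.0
w3 [0.49813339 0.12866669 0.34492872] 3.875
[ 3.53224871e-02  4.65994322e-01  1.76890556e+00 -5.37827578e-05
  9.06323242e-01  4.22455712e-01]
[[321.91454615 249.62752465]
 [317.42991202 130.55072072]]
```

View pics/c3.png

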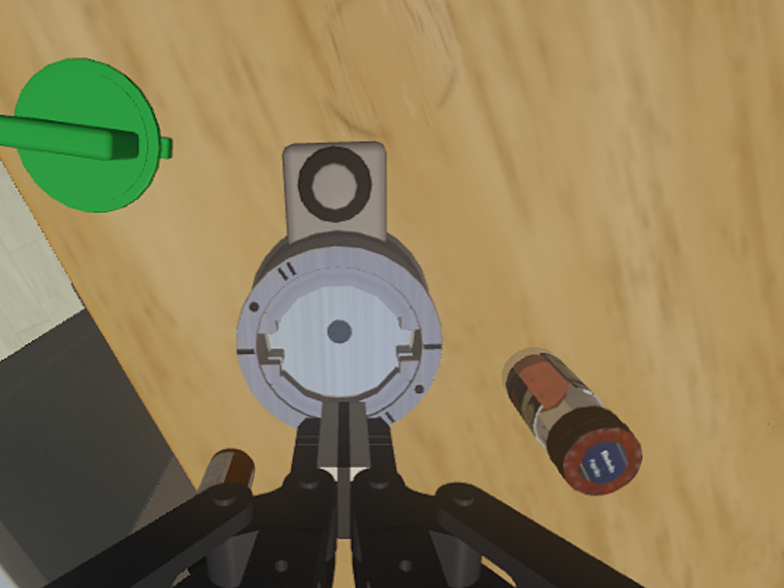

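Grinder from w3, in full-resolution pixels: entry marks at (255,251) and (389,247), dots at (261,219) and (379,279), button centre at (318.6,132.5).

```bash
python3 - <<'E'
from h import *
import pickle
c2,c3=[pickle.load(open(f"w{i}.pkl","rb")) for i in(2,3)]
P2=[(373,107),(290.5,193.5),(387.5,134.5),(275,168.5),(262.3,82.5)]
P3=[(389.3,247.1),(255,250.7),(378.6,278.6),(261.4,219.3),(318.6,132.5)]
X=[]
for a,b in zip(P2,P3):
    x,e=tri([ray(c2,a),ray(c3,b)]);X.append(onz(c3,b,.07));print(x.round(4),np.round(e,4),onz(c3,b,.07).round(4))
for i,j in((0,1),(2,3)):
    d=X[i]-X[j];print((X[i]+X[j])/2,np.degrees(np.arctan2(d[1],d[0])),np.linalg.norm(d))
b=onz(c3,P3[4],.03);g=(X[0]+X[1])/2;d=b-g;print(b,np.linalg.norm(d[:2]),np.degrees(np.arctan2(d[1],d[0]))-90)
E
```

```text
[0.5375 0.0967 0.0682] [0.0002 0.0002] [0.5376 0.0975 0.07  ]
[0.446  0.1319 0.0703] [0.0002 0.0002] [0.4461 0.1318 0.07  ]
[0.5223 0.0772 0.0715] [0.0002 0.0002] [0.522  0.0765 0.07  ]
[0.4608 0.1517 0.0702] [0. 0.] [0.4608 0.1517 0.07  ]
[0.5198 0.1896 0.0404] [0.0001 0.0001] [0.5209 0.1913 0.07  ]
[0.49188337 0.1146253  0.07      ] -20.530631581885935 0.09772179712421972
[0.49139238 0.11405308 0.07      ] -50.83522113243954 0.09698723629055023
[0.51929942 0.18902991 0.03      ] 0.07929492467619505 -20.227457823151994
```

```bash
python3 -m jog '{"linear":[[10.5,30,0],[11,30.5,0],[0,0,-40],[0,0,-40],[0,0,-35],[0,0,0],[0,0,0]],"turn":[0,0,0,0,0,0,0]}' 0
python3 -m jog '{"linear":[[0,0,-6],[0,0,-6],[0,0,0],[0,0,0]],"turn":[0,0,0,0]}'
```

```text
t: 4.75
tcp_pos: [0.52, 0.19, 0.2308]
tool_rot: [0.829, 0.559, 0.001, 0.0]
force: [-0.5, -0.3, 0.7]
finger_gap: -0.005
gripper_force: 0.0
t: 5.25
tcp_pos: [0.5199, 0.1901, 0.2183]
tool_rot: [0.829, 0.559, 0.001, 0.0]
force: [0.4, -0.5, 3.0]
finger_gap: 0.002
gripper_force: 1.3
```

```bash
python3 -m jog '{"linear":[[0,0,-2],[0,0,-2],[0,0,0],[0,0,0]],"turn":[0,0,0,0]}'; python3 -m jog '{"linear":[[0,0,-2],[0,0,0],[0,0,0]],"turn":[0,0,0]}'
```

```text
t: 5.75
tcp_pos: [0.5199, 0.1901, 0.2144]
tool_rot: [0.829, 0.559, 0.001, 0.0]
force: [1.2, -0.4, 7.4]
finger_gap: -0.002
gripper_force: 3.8
t: 6.12
tcp_pos: [0.5198, 0.1901, 0.2142]
tool_rot: [0.829, 0.559, 0.001, 0.001]
force: [-1.3, -1.2, 20.3]
finger_gap: 0.002
gripper_force: 10.0
```

```bash
python3 -m jog '{"linear":[[0,0,20],[0,0,30],[0,0,50],[0,0,50],[-10,-40,0],[-10,-40,0],[-10,-40,0],[-10,-40,0],[-10,-40,0],[-10,-40,0],[-10,-40,0],[-10,-40,0]],"turn":[0,0,1,1,1,1,1,1,1,1,1,1]}' 1
python3 -m jog '{"linear":[[-10,-40,0],[0,-25,0],[0,0,0],[0,0,0],[0,0,0],[0,0,0],[0,0,0],[0,0,0],[0,0,0],[0,0,0],[0,0,0],[0,0,0]],"turn":[1,1,1,1,1,1,1,1,1,1,1,0.2]}'
python3 -m jog '{"linear":[[0,0,0]],"turn":[0]}'
python3 look.py w4
python3 -c "
import cv2
from h import *
print(sense()['q'])
a=cv2.imread('pics/w4.png')
p=proj(get_calibration('wrist'),[[.457,-.195,.026]])[0];print(p)
x,y=[max(0,int(v)-75) for v in p];print(x,y)
cv2.imwrite('pics/c4.png',cv2.resize(a[y:y+150,x:x+150],(600,600),interpolation=2))"
```

```text
t: 7.62
tcp_pos: [0.4382, -0.1307, 0.3609]
tool_rot: [0.514, 0.858, 0.0, -0.002]
force: [0.5, -0.1, 0.7]
finger_gap: 0.998
gripper_force: 0.0
t: 9.12
tcp_pos: [0.4288, -0.1945, 0.361]
tool_rot: [0.053, 0.999, 0.001, -0.001]
force: [0.3, -0.5, -0.7]
finger_gap: 0.999
gripper_force: 0.0
t: 9.25
tcp_pos: [0.4291, -0.1947, 0.3613]
tool_rot: [0.053, 0.999, 0.0, -0.001]
force: [0.2, -1.2, 0.0]
finger_gap: 1.002
gripper_force: 0.0
w4 [ 0.42915038 -0.19473665  0.36139183] 9.3
[-6.63759952e-01  3.89308565e-01  1.85503210e+00  1.81998151e-05
  8.98508180e-01 -2.12831405e+00]
[329.16096981 236.67707863]
254 161
```

View pics/c4.png

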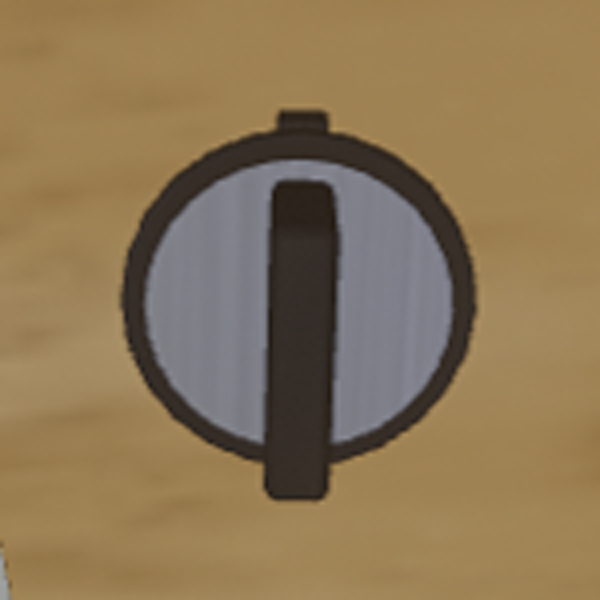

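w4 shows the black lid with its flange centred at crop (299,298), i.e. full (328.7,235.5). The bar's top-face corners are at crop (271,235), (337,235), (264,497) and (328,497). A lug shows at the top, so it is the right part.

```bash
python3 - <<'E'
from h import *
import pickle
c1,c4=[pickle.load(open(f"w{i}.pkl","rb")) for i in(1,4)]
F4=lambda x,y:(254+x/4,161+y/4)
F1=lambda x,y:(280+x/3.333,100+y/3.333)
print("flange tri",tri([ray(c1,F1(191.5,196.5)),ray(c4,F4(299,298))]),onz(c4,F4(299,298),.025))
# top far end corner pair (+x end): w1 (222,105),(272,140)
P4=[F4(*p) for p in((271,235),(337,235),(264,497),(328,497))]
T=[onz(c4,p,.065) for p in P4];print(np.round(T,4),"centre",np.mean(T,0))
for a,b in((0,2),(1,3)): d=T[b]-T[a];print(np.degrees(np.arctan2(d[1],d[0])),np.linalg.norm(d))
e1=(np.array(F1(222,105))+np.array(F1(272,140)))/2;e4=(np.array(P4[2])+P4[3])/2
print("end tri",tri([ray(c1,e1),ray(c4,e4)]))
s=sense();r=s["tool_rot"];print(np.degrees(2*np.arctan2(r[1],r[0])))
E
```

```text
flange tri (array([ 0.45734715, -0.19570533,  0.02135955]), [np.float64(0.0005051530785208089), np.float64(0.0005051530785208084)]) [ 0.45595927 -0.19510838  0.025     ]
[[ 0.4282 -0.1981  0.065 ]
 [ 0.4295 -0.1855  0.065 ]
 [ 0.4839 -0.2056  0.065 ]
 [ 0.4853 -0.1926  0.065 ]] centre [ 0.45673722 -0.19543244  0.065     ]
-7.671830019592112 0.0562627462863691
-7.22555117575879 0.05625622255106562
end tri (array([ 0.48463713, -0.19845686,  0.06479652]), [np.float64(0.0006352443883758696), np.float64(0.0006352443883758511)])
173.91211888346533
```

```bash
python3 -m jog '{"linear":[[14,0,0],[14,-0.7,0],[0,0,-40],[0,0,-40],[0,0,-40],[0,0,-24],[0,0,-10],[0,0,0]],"turn":[-0.2,0,0,0,0,0,0,0]}' 1 40
python3 -m jog '{"linear":[[0,0,0],[0,0,0],[0,0,0],[0,0,0],[0,0,0],[0,0,0],[0,0,0]],"turn":[0,0,0,0,0,0,0]}' 0 60
```

```text
t: 10.3
tcp_pos: [0.458, -0.1957, 0.2073]
tool_rot: [0.061, 0.998, 0.0, -0.0]
force: [0.3, -0.3, 0.0]
finger_gap: 1.0
gripper_force: 0.0
t: 11.18
tcp_pos: [0.4574, -0.1956, 0.2081]
tool_rot: [0.061, 0.998, -0.0, 0.0]
force: [-0.4, 0.6, 5.7]
finger_gap: 0.154
gripper_force: 61.3
```

```bash
python3 -m jog '{"linear":[[0,0,20],[0,0,40],[0,0,45],[0,0,45],[5,45,0],[5,45,0],[5,45,0],[5,45,0],[5,45,0],[5,45,0],[4.3,40,0],[0,0,0]],"turn":[0,0,0,0,-0.5,-0.5,-0.5,-0.5,-0.5,-0.2,0,0]}'
python3 -m jog '{"linear":[[0,0,-20],[0,0,-20],[0,0,0],[0,0,0]],"turn":[0,0,0,0]}'
python3 look.py w5
python3 - <<'E'
from h import *
s=sense();r=s["tool_rot"];print(np.degrees(2*np.arctan2(r[1],r[0])),s["force"],s["finger_gap"])
cv2.imwrite("pics/c5.png",cv2.imread("pics/w5.png"))
E
```

```text
t: 12.68
tcp_pos: [0.4912, 0.1167, 0.3571]
tool_rot: [0.176, 0.984, 0.0, -0.001]
force: [0.1, -1.0, -2.0]
finger_gap: 0.155
gripper_force: 60.2
t: 13.18
tcp_pos: [0.4919, 0.1138, 0.3179]
tool_rot: [0.179, 0.984, -0.0, 0.0]
force: [0.4, 0.3, -1.9]
finger_gap: 0.15
gripper_force: 60.2
w5 [0.49200348 0.11390769 0.31825788] 13.225
159.42912172560295 [ 0.66161171 -0.72191109 -2.4485066 ] 0.15029207961282698
```

View pics/c5.png

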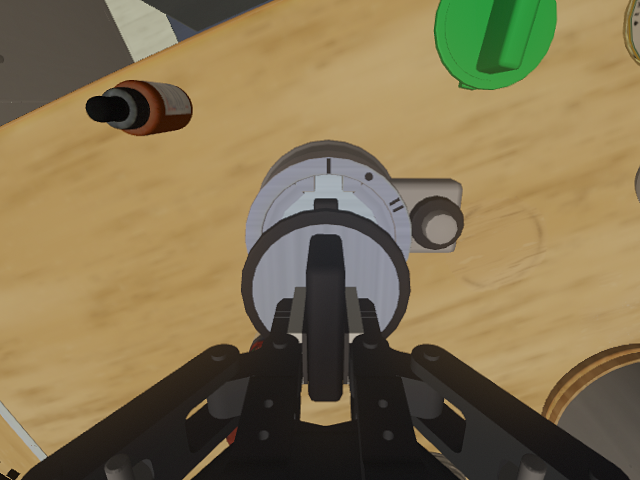

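```bash
python3 - <<'E'
from h import *
import pickle
c=pickle.load(open("w5.pkl","rb"))
t=np.linspace(0,2*np.pi,200); L=np.array([.4920,.1139])
for z in(.136,.139):
  q=proj(c,np.c_[L[0]+.04*np.cos(t),L[1]+.04*np.sin(t),0*t+z]);print(z,q.min(0),q.max(0))
a=np.radians(159.4);g=np.array([.4917,.1143])
print("mark",proj(c,[[*(g+.0487*np.array([np.cos(a),np.sin(a)])),.07]]),"lug tip top",proj(c,[[*(L+.039*np.array([np.cos(a),np.sin(a)])),.121]]), "btn",proj(c,[[.5197,.1892,.043]]))
E
```

```text
0.136 [242.27274216 210.53125561] [412.34994503 361.89602362]
0.139 [240.87734766 212.4736382 ] [413.81997601 365.87808493]
mark [[327.37978213 165.44029579]] lug tip top [[327.39933691 203.82910646]] btn [[438.74522899 227.93040885]]
```

```bash
python3 -m jog '{"linear":[[-0.3,0.4,-20],[0,0,-16],[0,0,-5],[0,0,-5],[0,0,-5],[0,0,0],[0,0,0]],"turn":[0,0,0,0,0,0,0]}'
python3 -m jog '{"linear":[[0,0,-4],[0,0,-4],[0,0,-3],[0,0,0],[0,0,0]],"turn":[0,0,0,0,0]}'
```

```text
t: 14.1
tcp_pos: [0.4915, 0.1148, 0.2669]
tool_rot: [0.178, 0.984, 0.0, 0.0]
force: [0.3, 0.2, -1.3]
finger_gap: 0.15
gripper_force: 60.3
t: 14.72
tcp_pos: [0.4914, 0.1148, 0.2557]
tool_rot: [0.178, 0.984, -0.0, 0.0]
force: [-0.9, 0.1, -1.1]
finger_gap: 0.151
gripper_force: 60.3
```

```bash
python3 -m jog '{"linear":[[0,0,-1.5],[0,0,0],[0,0,0]],"turn":[0,0,0]}'
python3 -m jog '{"linear":[[0,0,-1],[0,0,0],[0,0,0]],"turn":[0,0,0]}'
```

```text
t: 15.1
tcp_pos: [0.4913, 0.1147, 0.2542]
tool_rot: [0.178, 0.984, -0.0, -0.0]
force: [-0.0, -0.3, -2.9]
finger_gap: 0.154
gripper_force: 60.2
t: 15.48
tcp_pos: [0.4913, 0.1148, 0.2541]
tool_rot: [0.178, 0.984, 0.0, 0.0]
force: [-1.7, -0.0, 6.1]
finger_gap: 0.156
gripper_force: 61.4
```

```bash
python3 -m jog '{"linear":[[0,0,0],[0,0,0],[0,0,0],[0,0,0],[0,0,0],[0,0,0],[0,0,0],[0,0,0]],"turn":[-0.5,-0.5,-0.5,-0.5,-0.5,-0.5,0,0]}' 0 80
python3 -c "
from h import *
s=sense();r=s['tool_rot'];print(np.degrees(2*np.arctan2(r[1],r[0])),s['force'],s['ft_torque'],s['tcp_pos'])"
python3 -m jog '{"linear":[[0,0,0],[0,0,0],[0,0,0],[0,0,0],[0,0,0],[0,0,0],[0,0,0],[0,0,0],[0,0,0],[0,0,0],[0,0,0]],"turn":[-0.5,-0.5,-0.5,-0.5,-0.5,-0.5,-0.5,-0.3,0,0,0]}'
python3 look.py w6
python3 -c "
from h import *
s=sense();r=s['tool_rot'];print(np.degrees(2*np.arctan2(r[1],r[0])),s['force'],s['ft_torque'],s['tcp_pos'])
a=cv2.imread('pics/w6.png');cv2.imwrite('pics/c6.png',cv2.resize(a[80:380,130:530],(800,600),interpolation=2))"
```

```text
t: 16.48
tcp_pos: [0.4923, 0.1146, 0.2542]
tool_rot: [0.305, 0.952, 0.0, 0.002]
force: [1.4, -1.8, 5.8]
finger_gap: 0.151
gripper_force: 78.2
144.52538441511447 [ 1.37704009 -1.84914116  5.77728871] [-0.2259155  -0.01624953  0.03619644] [0.49233441 0.11464338 0.25421451]
t: 17.85
tcp_pos: [0.492, 0.1142, 0.2542]
tool_rot: [0.457, 0.889, -0.0, 0.001]
force: [0.8, -3.3, 7.0]
finger_gap: 0.15
gripper_force: 78.3
w6 [0.4919753  0.11423975 0.25420628] 17.9
125.585390881843 [ 0.8076936  -2.97074115  7.30185836] [-0.67420592  0.16545038  0.15323501] [0.4919753  0.11423975 0.25420628]
```

View pics/c6.png

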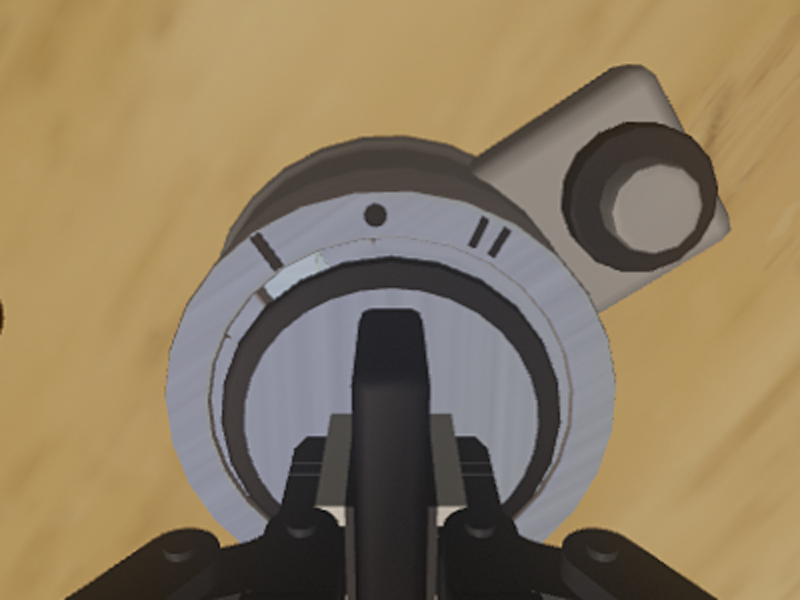

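The picture shows the lid seated flat with its bar (crop x≈390) at, and slightly past, the halfway dot (375,215). The button stands proud. The 34° turn less the 0.08 rad play puts the ring at about 0.51 rad, and TCP z puts the lid origin at 46 mm.

```bash
python3 -c "
from station import *
print(sign_off())"
```

```text
the job is handed in; nothing more can be done
None
```

The job is handed in (no verdict came back): I pressed and released the start button, seated the lid, and twisted it to the pulse position (ring at about 0.51 rad by calculation), where the gripper holds it.

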